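# Still the swinging drip hook and hang the slide carrier

### The job

The steel hook on the lab stand is swinging from side to side: pick up the slide carrier by its grip plate and bring the hook to rest with a light touch that stays on it (slide the free end of the crossbar sideways through the hook until the carrier's post leans on it). Then lower the carrier gently until you feel the hook bear its crossbar, and only then let go. Leave it hanging level and quiet from the hook, and leave the petri dish, timer, tape and tweezers where they are.

Things in the scene. Friction and masses are not known exactly. Their poses are not given: they have to be found in the camera images.
- stand: Grey lab stand, fixed. Origin on the worktop straight under the plumb line of the hook; x from the hook back to the mast, y left, z up. Base plate 100 x 130 x 14 mm centred at x = 142 mm; mast 12 mm thick at x = 130 mm, 382 mm high. A 12 mm boom, 120 mm above the hook's bearing point, reaches forward from it and ends at x = -12 mm; the hook hangs under its end.
- hook_nominal (a point): Middle of the range of the hook's bearing point (bottom of the inside of its bend) when plumb: 210 mm above the stand's origin. The clamp height varies unreported, so the true bearing point lies up to 15 mm higher or lower and must be felt. It does not give way downwards; loads over 10 N on stand or hook spoil its pin.
- throat (a point): Point on the plumb line 26 mm above hook_nominal; a bar sent sideways (y) through here clears the bend at every clamp height. The hook is a J of 8 mm steel wire in the stand's x-z plane, upturned tip on the front (-x) side, shank behind. Throat 20 mm clear in x, open to both sides (y); the tip ends about 36 mm above the bearing point.
- hook_sway (a joint): Swing of the hook about a nearly frictionless pin along the stand's x, 120 mm above the bearing point, rad: 0 = plumb, positive = lower end towards the stand's +y. Starts swinging 0.22 to 0.35 rad either way, period about 0.6 s, and does not come to rest by itself. Hook 0.10 kg: a sideways touch of a few tenths of a newton holds it.
- carrier: Stainless slide carrier, about 0.13 kg, loose, on the worktop. Origin at its underside, under the centre of mass; x along its length, z up. Tray 104 x 40 x 26 mm, centred. Grip plate at x -98 to -50 mm, 8 mm thick in y, z 20 to 72 mm. A round post, 6 mm thick, at x 0, y +7 mm carries the crossbar on its top.
- grip (a point): Point in the carrier's grip plate where to take it: 78 mm in front (-x) of the carrier's origin, 60 mm above its underside, 12 mm under the plate's top. Fingers go either side of the plate in the carrier's y.
- crossbar (a point): Point on the axis of the carrier's crossbar (round, 5 mm thick, along y), straight above the carrier's origin, 98 mm above its underside. The bar runs from the post at y +7 mm to a free end with a 9 mm ball at y -26 mm. With the hook against the post the hook's wire is at y = 0, where the carrier balances. Seated, the axis lies 2.5 mm above the hook's bearing point.
- petri: Bystander: petri dish 88 mm across, 16 mm high, origin under its centre.
- timer: Bystander: white three-key timer 70 x 66 x 19 mm, origin under its centre.
- tape: Bystander: roll of tape 104 mm across, 25 mm high, lying flat, origin under its centre.
- tweezers: Bystander: steel tweezers 134 mm long along its y, 9 mm high, lying flat, origin under its centre.

How it is judged:
By the outcome, as a careful person would: the job done as asked, in the order asked, and still so for the second after the job is handed in, with the robot touching nothing.
It also fails if it takes over 72 s, if anything falls off the work surface, if the arm or the gripper's body presses on something with over 40 N, if the wrist force passes 120 N, or if a joint passes its speed limit or range.

### The arm

A 6-joint arm with a two-finger parallel gripper is mounted at the origin on a cart in front of the work surface, level with it; the furniture and walls round the work are solid. World frame = base frame: x ahead of the robot, y to its left, z up, the work surface at z = 0. Lengths are in m, angles in rad, forces in N, time in s.
With the tool pointing down it reaches from about 0.25 to 0.775 m from the base axis. Payload 8.9 kg.
Tool frame: the origin (TCP) lies midway between the tips of the shut fingers; the grasp point (between the pads) lies 19 mm behind it (arm.grip_point_offset is the distance from the TCP to the grasp point, in m); x points along the fingers, z is the direction in which the jaws open and shut, and the axes are right-handed (so a half turn about x gives the same grasp; the last joint's range is limited). The gripper opens to 85 mm and grips with 20 to 120 N. Pads are 22 mm wide; open, the fingers measure 114 mm over their backs; the gripper's body (76 mm by 85 mm) begins 54 mm behind the grasp point. The pads swing forward as they close: fully open they stand 13 mm farther back than shut.
Start: joints at [0.962, 0.291, -0.153, 1.127, 0, 1.431], TCP at [0.238, 0.468, 0.231] pointing down, gripper open.
Joint ranges: [-2.52, 2.52], [-0.91, 1.74], [-1.3, 1.37], [-1.96, 2.02], [-1.52, 1.47], [-3.14, 3.14]. Speed limits (rad/s): [2.22, 2.22, 2.79, 3.14, 3.14, 3.14].

### API

Orientations are given as a 3x3 rotation matrix whose columns are the frame's x, y, z axes.
In Python, from workcell import arm gives the robot as it stands. The module is installed in compiled form; this text tells all that it offers.
- The arm moves only by the tool send_rows, never from a script. Its argument "series" is a list of rows, each a list of 7 numbers: the shift along the tool's x, y, z in m, then the turn, a rotation vector about the tool's x, y, z in degrees, then the finger opening in m, from 0 to 0.0854. A call has 1 to 20 rows; each row is the pose to reach, as a shift and turn from the pose commanded when the call began, along the tool's axes at that moment; what a row does not reach only later rows make up. A row lasts 1/8 s, in which the tool goes at most 62.5 mm and 10.7 degrees, less where a joint would pass 70% of its speed; a pose out of reach is approached as far as the arm can. A call with a gripper value outside its range is refused whole. The fingers move at their own pace and stop on an object; the grip force is fixed at half the most. Time passes only in rows, so rows that repeat a pose let the fingers close. It gives the time, the measured TCP pose, the force and the opening at its end, in the units of the state.
- arm.sense(): the state, without advancing time (a new reading comes with each control period).
- arm.camera(name): name is "side" or "top"; returns (picture, depth): 480x640x3 uint8, blue, green, red; 480x640 float32, m along the optical axis (not along the pixel's ray), 0 where there is no reading.
- arm.camera_model(name): a dict with "mtx" (3x3 intrinsics, pixels), "view" (4x4, takes a point from world to camera coordinates). Camera axes: x right, y down, z forward; pixel columns grow to the right and rows downward; lengths in m; the calibration is good to about 2 mm. A picture is of the moment at which its call begins. camera_model takes no time and is no camera call.
- arm.sign_off(): hands the job in, once; it reports no verdict.
The state is a dict: "time": time; "joints": joint angles; "qvel": joint speeds; "joint_efforts": joint torques, N m; "eef_pos": TCP position; "eef_rot": TCP orientation; "contact_force": force on the tool from outside, world axes, zero at the start; "wrist_torque": the same for the moment, N m; "opening": opening from 0.0 (shut) to 1.0 (fully open).
Only numpy, scipy, OpenCV 4.12 (cv2) and the standard library are available. Lean on these libraries where they do the work, as an engineer would, in place of code of your own. Each camera call takes 0.05 s, during which the arm holds its last target.

## Working session

There is one attempt and no reset: what is moved stays moved. The work goes in short steps, Python scripts to look and compute and a tool call to move; the robot and the scene stay as the last step left them, time stands still between calls to the robot, and variables do not carry over. Pictures are saved under pics/ and viewed, and the job is handed in when it is done.

Besides the shell and the picture viewer there is one more tool, called after "Request:" as name(argument=value, ...) on one line, values as JSON. send_rows: Moves the arm, as the interface text tells. Its arguments: {"type":"object","properties":{"series":{"type":"array","items":{"type":"array","items":{"type":"number"}}}},"required":["series"]}

```bash
mkdir -p pics; python3 - <<'E'
from workcell import arm
import cv2,numpy as np
for n in("side","top"):
    p,d=arm.camera(n); cv2.imwrite(f"pics/{n}0.png",p); np.savez(f"{n}0.npz",p=p,d=d)
    m=arm.camera_model(n); print(n,m["mtx"].round(1).tolist(),m["view"].round(4).tolist())
s=arm.sense(); print({k:np.round(v,3).tolist() for k,v in s.items()}); print(arm.grip_point_offset)
E
```

```text
side [[474.0, 0.0, 322.3], [0.0, 474.0, 248.1], [0.0, 0.0, 1.0]] [[0.9121, -0.4094, -0.0206, -0.4192], [-0.1915, -0.3811, -0.9045, 0.3028], [0.3624, 0.829, -0.426, 1.0423], [0.0, 0.0, 0.0, 1.0]]
top [[434.3, 0.0, 307.6], [0.0, 434.3, 236.5], [0.0, 0.0, 1.0]] [[-0.0214, -0.9998, 0.005, 0.0357], [-0.9986, 0.0211, -0.0479, 0.4933], [0.0478, -0.006, -0.9988, 1.4052], [0.0, 0.0, 0.0, 1.0]]
{'time': 0.1, 'joints': [0.962, 0.291, -0.154, 1.127, 0.0, 1.431], 'qvel': [0.0, -0.003, 0.001, 0.0, 0.0, 0.001], 'joint_efforts': [0.002, -53.798, 33.192, 0.009, -0.0, -0.0], 'eef_pos': [0.237, 0.468, 0.231], 'eef_rot': [[-0.001, -0.892, 0.453], [-0.001, 0.453, 0.892], [-1.0, 0.0, -0.001]], 'contact_force': [-0.299, -0.341, -0.475], 'wrist_torque': [-0.009, 0.044, -0.034], 'opening': 1.001}
0.0187
```

View pics/side0.png

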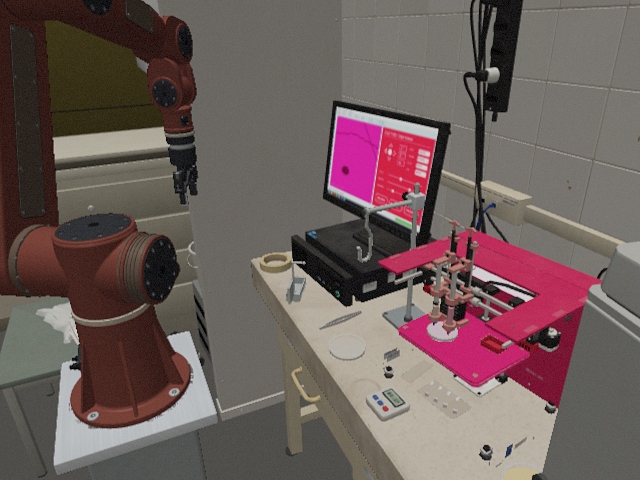

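View pics/top0.png

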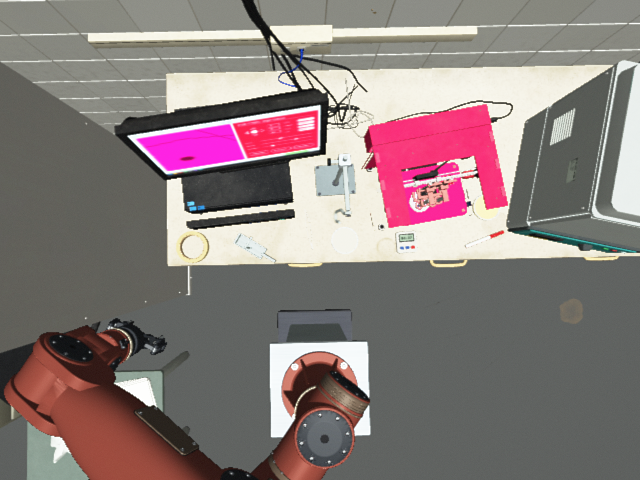

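```bash
cat > h.py <<'E'
import numpy as np,cv2
from workcell import arm
def model(n):
    m=arm.camera_model(n); return np.array(m["mtx"]),np.array(m["view"])
def back(n,d,u,v):
    K,V=model(n); z=d[int(v),int(u)]
    c=np.array([(u-K[0,2])/K[0,0]*z,(v-K[1,2])/K[1,1]*z,z]); return V[:3,:3].T@(c-V[:3,3])
def cloud(n,d):
    K,V=model(n); v,u=np.mgrid[:480,:640]
    c=np.stack([(u-K[0,2])/K[0,0]*d,(v-K[1,2])/K[1,1]*d,d],-1)
    return (c-V[:3,3])@V[:3,:3]
def proj(n,P):
    K,V=model(n); P=np.atleast_2d(P); c=P@V[:3,:3].T+V[:3,3]; q=c@K.T; return q[:,:2]/q[:,2:]
def crop(p,x0,y0,w,h,s,f): cv2.imwrite(f,cv2.resize(p[y0:y0+h,x0:x0+w],None,fx=s,fy=s,interpolation=cv2.INTER_CUBIC))
E
python3 - <<'E'
from h import *
a=np.load("side0.npz");b=np.load("top0.npz")
crop(a["p"],250,180,200,150,4,"pics/s0z.png"); crop(b["p"],220,140,160,120,5,"pics/t0z.png")
W=cloud("top",b["d"])
for (u,v) in [(345,160),(347,210),(340,215),(245,240),(265,252),(272,260),(192,247),(343,240)]: print(u,v,W[v,u].round(3))
W=cloud("side",a["d"])
for (u,v) in [(416,200),(365,210),(363,258),(290,298),(298,290),(410,312)]: print(u,v,W[v,u].round(3))
E
```

```text
345 160 [ 0.663 -0.068  0.371]
347 210 [ 0.543 -0.073  0.344]
340 215 [0.426 0.034 1.427]
245 240 [0.487 0.23  0.008]
265 252 [ 0.447  0.166 -0.002]
272 260 [0.42  0.138 0.072]
192 247 [0.468 0.405 0.002]
343 240 [ 0.481 -0.09   0.006]
416 200 [ 0.66  -0.084  0.35 ]
365 210 [ 0.536 -0.073  0.344]
363 258 [0.659 0.152 0.1  ]
290 298 [0.424 0.133 0.039]
298 290 [0.48  0.219 0.005]
410 312 [ 0.672 -0.073  0.044]
```

View pics/s0z.png

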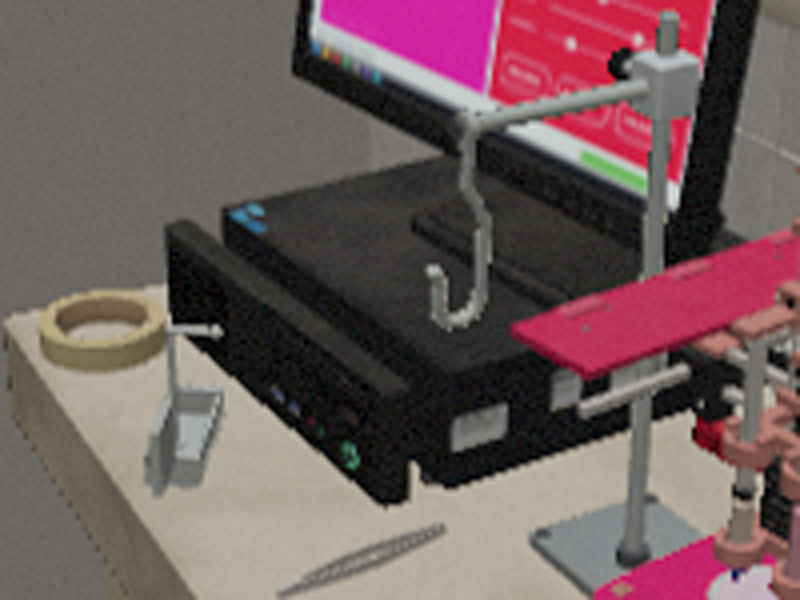

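View pics/t0z.png

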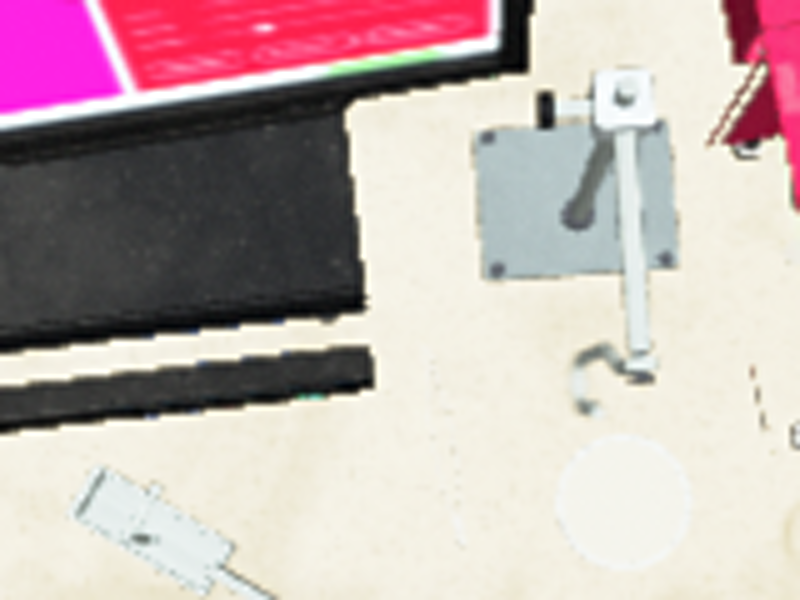

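```bash
python3 - <<'E'
from h import *
for n in("top","side"):
    a=np.load(n+"0.npz"); W=cloud(n,a["d"]); ok=(a["d"]>0)
    def sel(x0,x1,y0,y1,z0,z1):
        m=ok&(W[...,0]>x0)&(W[...,0]<x1)&(W[...,1]>y0)&(W[...,1]<y1)&(W[...,2]>z0)&(W[...,2]<z1); return m
    m=sel(.5,.64,-.13,-.02,.30,.37); P=W[m]; print(n,"boom",m.sum(),P.min(0).round(4),P.max(0).round(4),P.mean(0).round(4))
    if len(P)>5:
        k=np.polyfit(P[:,0],P[:,1],1); print(" fit y=",k, "x bins",[(round(x,3),P[abs(P[:,0]-x)<.01].mean(0).round(4).tolist()) for x in np.arange(.53,.64,.02) if (abs(P[:,0]-x)<.01).any()])
    m=sel(.64,.7,-.12,-.03,.05,.33); P=W[m]; print(n,"mast",m.sum(), P.mean(0).round(4) if len(P) else 0)
    m=sel(.6,.75,-.16,.01,.004,.025); P=W[m]; print(n,"plate",m.sum(),P.min(0).round(4),P.max(0).round(4), np.median(P,0).round(4)); 
    if len(P): print(cv2.minAreaRect((P[:,:2]*1000).astype(np.float32)))
    m=sel(.36,.56,.08,.28,.012,.12); P=W[m]; print(n,"carrier",m.sum(),P.min(0).round(4),P.max(0).round(4),P.mean(0).round(4)); np.save(n+"_car.npy",P)
    m=sel(.36,.56,.08,.28,.08,.12);print(W[m].round(3).tolist())
    m=sel(.36,.56,.08,.28,.05,.08);print(W[m].round(3).tolist())
a=np.load("side0.npz");b=np.load("top0.npz")
crop(a["p"],275,250,50,60,10,"pics/s0y.png"); crop(b["p"],230,225,60,45,13,"pics/t0y.png")
E
```

```text
top boom 229 [ 0.5275 -0.0828  0.302 ] [ 0.6391 -0.0631  0.3544] [ 0.5799 -0.0715  0.3443]
 fit y= [ 0.0333763  -0.09085724] x bins [(np.float64(0.53), [0.5344, -0.0729, 0.3423]), (np.float64(0.55), [0.5503, -0.0722, 0.3421]), (np.float64(0.57), [0.5699, -0.0726, 0.3455]), (np.float64(0.59), [0.5894, -0.0712, 0.3453]), (np.float64(0.61), [0.6096, -0.0704, 0.3457]), (np.float64(0.63), [0.6296, -0.0697, 0.3452])]
top mast 62 [ 0.6643 -0.0665  0.17  ]
top plate 1110 [ 0.6002 -0.16    0.004 ] [0.7491 0.009  0.0249] [ 0.6736 -0.0568  0.0141]
((674.751708984375, -75.4797134399414), (148.82296752929688, 168.60536193847656), 0.2306920737028122)
top carrier 652 [0.4168 0.081  0.0121] [0.5599 0.2789 0.1074] [0.5256 0.1948 0.0755]
[[0.56, 0.084, 0.103], [0.56, 0.228, 0.105], [0.56, 0.225, 0.105], [0.56, 0.216, 0.102], [0.56, 0.213, 0.102], [0.56, 0.21, 0.103], [0.559, 0.206, 0.106], [0.559, 0.204, 0.102], [0.559, 0.201, 0.101], [0.56, 0.198, 0.1], [0.56, 0.195, 0.098], [0.559, 0.192, 0.1], [0.559, 0.188, 0.102], [0.559, 0.186, 0.1], [0.56, 0.183, 0.095], [0.56, 0.18, 0.094], [0.559, 0.177, 0.09
[... 28007 characters left out ...]
557, 0.096, 0.052], [0.557, 0.089, 0.056], [0.557, 0.083, 0.059], [0.558, 0.08, 0.06], [0.418, 0.136, 0.064], [0.419, 0.131, 0.066], [0.423, 0.134, 0.064], [0.425, 0.132, 0.064], [0.432, 0.144, 0.056], [0.438, 0.152, 0.05], [0.556, 0.093, 0.051], [0.558, 0.092, 0.051], [0.556, 0.082, 0.057], [0.42, 0.134, 0.061], [0.421, 0.13, 0.063], [0.423, 0.128, 0.064], [0.431, 0.141, 0.055], [0.556, 0.087, 0.051], [0.556, 0.081, 0.054], [0.419, 0.133, 0.059], [0.423, 0.135, 0.057], [0.425, 0.132, 0.058], [0.559, 0.081, 0.05], [0.419, 0.132, 0.057], [0.42, 0.128, 0.059], [0.424, 0.131, 0.056], [0.418, 0.131, 0.054], [0.422, 0.134, 0.052], [0.423, 0.128, 0.054], [0.419, 0.133, 0.05], [0.42, 0.129, 0.052]]
```

View pics/s0y.png

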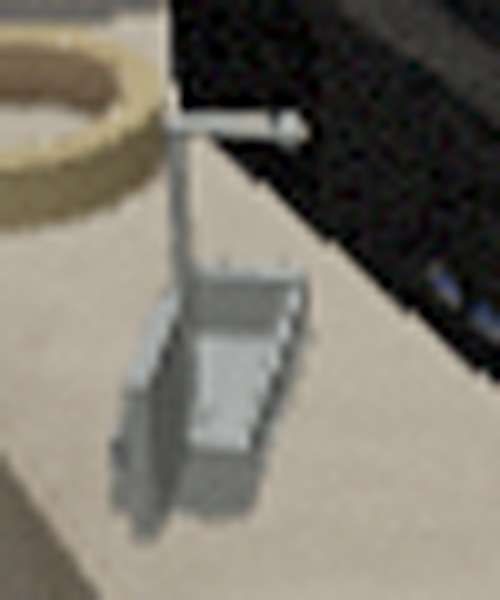

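View pics/t0y.png

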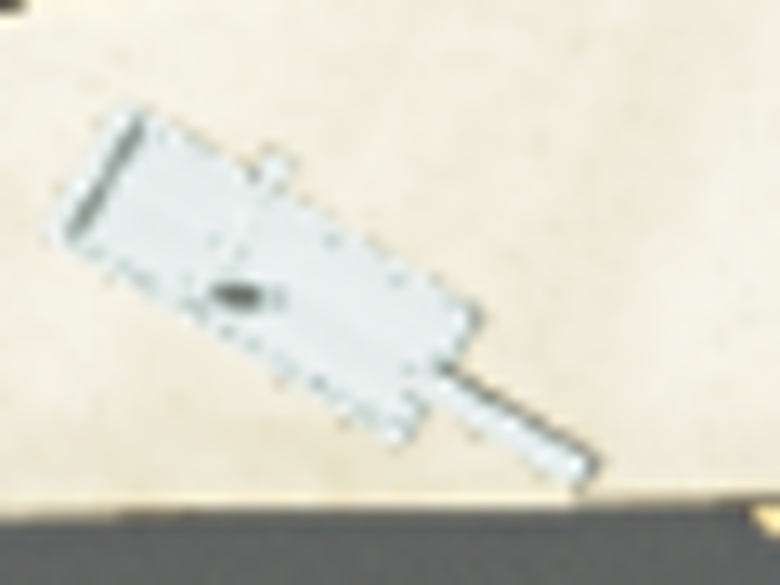

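```bash
python3 - <<'E'
from h import *
from scipy.optimize import least_squares
for n in("top","side"):
    P=np.load(n+"_car.npy"); P=P[P[:,0]<.51]
    B=P[P[:,2]>.093]; G=P[(P[:,2]>.06)&(P[:,2]<.082)&(P[:,0]<.45)]
    if n=="side": G=G[G[:,2]>.069]
    def c(P):
        u,s,v=np.linalg.svd(P[:,:2]-P[:,:2].mean(0)); d=v[0]; t=(P[:,:2]-P[:,:2].mean(0))@d
        return P.mean(0).round(4),np.degrees(np.arctan2(d[1],d[0])).round(1),np.ptp(t).round(4),(P[:,:2].mean(0)+d*(t.max()+t.min())/2).round(4)
    print(n,c(B),c(G))
    T=P[(P[:,2]<.034)]; print(cv2.minAreaRect((T[:,:2]*1000).astype(np.float32)))
    def res(q):
        x,y,a=q; ca,sa=np.cos(a),np.sin(a)
        def loc(P): d=P[:,:2]-[x,y]; return d[:,0]*ca+d[:,1]*sa, -d[:,0]*sa+d[:,1]*ca
        bx,by=loc(B); gx,gy=loc(G)
        def out(v,lo,hi): return np.maximum(v-hi,0)-np.maximum(lo-v,0)
        return np.r_[bx,gy*.7,out(gx,-.098,-.05),out(by,-.0305,.010)*2]
    r=least_squares(res,[.48,.205,1.0]); print(r.x.round(4),np.degrees(r.x[2]),np.abs(r.fun).mean())
E
```

```text
top (array([0.4769, 0.2084, 0.1007]), np.float64(149.0), np.float64(0.0358), array([0.477 , 0.2084])) (array([0.43  , 0.1514, 0.0717]), np.float64(-121.5), np.float64(0.0462), array([0.4299, 0.1513]))
((461.1770935058594, 202.18389892578125), (131.02305603027344, 40.05233383178711), 58.031253814697266)
[0.4679 0.2139 1.0254] 58.74942378292097 0.0007358140679166265
side (array([0.4799, 0.2069, 0.1002]), np.float64(-33.8), np.float64(0.038), array([0.48  , 0.2069])) (array([0.4309, 0.1481, 0.0723]), np.float64(-121.6), np.float64(0.0433), array([0.4317, 0.1493]))
((460.3962097167969, 194.28244018554688), (154.2212371826172, 40.36164474487305), 54.915225982666016)
[0.4722 0.2119 0.9969] 57.11926373009853 0.0008874828835041038
```

```bash
cat >> h.py <<'E'
from scipy.spatial.transform import Rotation as Ro
G=.0187
def tgt(zyaw,tilt=0):
    # tool x down, z at world yaw; 
    a=np.radians(zyaw); z=np.array([np.cos(a),np.sin(a),0]); x=np.array([0,0,-1.]); y=np.cross(z,x); return np.c_[x,y,z]
def delta(grip,zyaw,p=None,R=None):
    s=arm.sense(); p=np.array(s["eef_pos"]) if p is None else p; R=np.array(s["eef_rot"]) if R is None else R
    Rt=tgt(zyaw); tcp=np.array(grip)+Rt[:,0]*G
    return ((R.T@(tcp-p)).round(4).tolist(), Ro.from_matrix(R.T@Rt).as_rotvec(degrees=True).round(2).tolist())
def st():
    s=arm.sense(); R=np.array(s["eef_rot"]); print("t",round(s["time"],2),"grip",(np.array(s["eef_pos"])-R[:,0]*G).round(4),"zyaw",np.degrees(np.arctan2(R[1,2],R[0,2])).round(2),"xax",R[:,0].round(3),"F",np.round(s["contact_force"],2),"T",np.round(s["wrist_torque"],2),"op",round(s["opening"],3)); return s
E
python3 -c "
from h import *
st();print(delta([.4285,.147,.16],148.4));print(delta([.4285,.147,.06],148.4))"
```

```text
t 0.1 grip [0.2375 0.4678 0.2495] zyaw 63.08 xax [-0.001 -0.001 -1.   ] F [-0.3  -0.34 -0.48] T [-0.01  0.04 -0.03] op 1.001
([0.0897, -0.3156, -0.1995], [-85.32, -0.05, -0.06])
([0.1897, -0.3156, -0.1993], [-85.32, -0.05, -0.06])
```

Request:
send_rows(series=[[0.02,-0.04,-0.025,-10,0,0,0.05],[0.03,-0.08,-0.05,-20,0,0,0.05],[0.04,-0.12,-0.076,-30,0,0,0.05],[0.05,-0.16,-0.1,-40,0,0,0.05],[0.06,-0.2,-0.126,-50,0,0,0.05],[0.07,-0.24,-0.15,-60,0,0,0.05],[0.08,-0.28,-0.177,-70,0,0,0.05],[0.085,-0.3156,-0.1995,-80,0,0,0.05],[0.0897,-0.3156,-0.1995,-85.3,0,0,0.05],[0.0897,-0.3156,-0.1995,-85.3,0,0,0.05],[0.0897,-0.3156,-0.1995,-85.3,0,0,0.05]])

```text
time: 1.48
eef_pos: [0.4285, 0.1477, 0.1416]
eef_rot: [[-0.0, -0.526, -0.851], [0.0, -0.851, 0.526], [-1.0, 0.0, 0.0]]
contact_force: [-0.6, 0.6, -0.6]
opening: 0.586
```

```bash
python3 - <<'E'
from h import *
st();print(delta([.4285,.147,.06],148.4))
p,d=arm.camera("side"); crop(p,240,200,160,120,5,"pics/s1.png")
p,d=arm.camera("top"); crop(p,200,180,120,90,6,"pics/t1.png")
E
```

```text
t 1.48 grip [0.4285 0.1477 0.1603] zyaw 148.29 xax [-0.  0. -1.] F [-0.55  0.58 -0.65] T [-0.03  0.01  0.03] op 0.586
([0.1003, 0.0006, -0.0004], [-0.11, 0.01, -0.01])
```

View pics/s1.png

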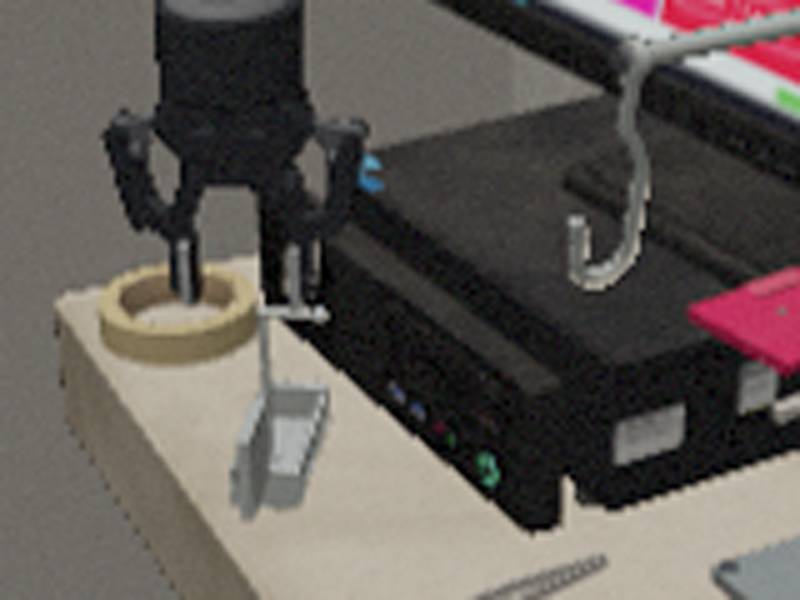

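View pics/t1.png

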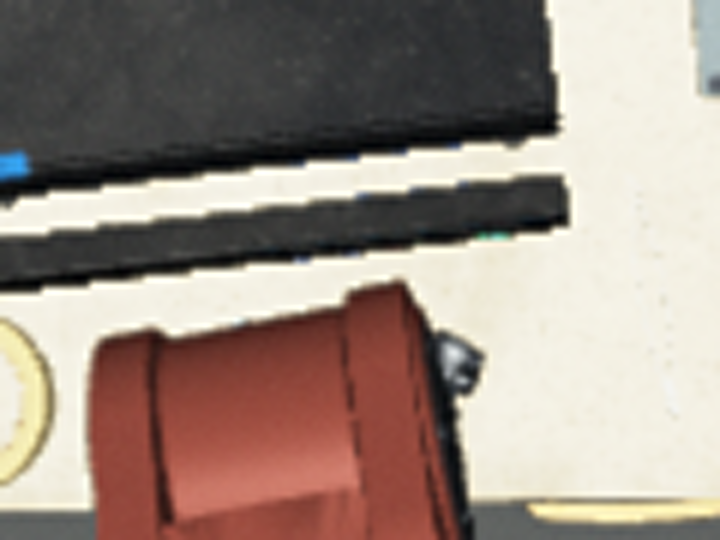

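Request:
send_rows(series=[[0.03,0.0006,-0.0004,0,0,0,0.05],[0.05,0.0006,-0.0004,0,0,0,0.05],[0.07,0.0006,-0.0004,0,0,0,0.05],[0.085,0.0006,-0.0004,0,0,0,0.05],[0.097,0.0006,-0.0004,0,0,0,0.05],[0.1,0.0006,-0.0004,0,0,0,0.05],[0.1,0.0006,-0.0004,0,0,0,0.05]])

```text
time: 2.45
eef_pos: [0.4289, 0.1468, 0.0418]
eef_rot: [[0.0, -0.524, -0.852], [-0.0, -0.852, 0.524], [-1.0, -0.0, -0.0]]
contact_force: [-0.5, -1.3, 0.2]
opening: 0.587
```

```bash
python3 - <<'E'
from h import *
st();
p,d=arm.camera("side"); crop(p,250,210,80,100,6,"pics/s2.png")
E
```

```text
t 2.45 grip [0.4289 0.1468 0.0605] zyaw 148.38 xax [ 0. -0. -1.] F [-0.46 -1.3   0.17] T [ 0.02 -0.01  0.02] op 0.587
```

View pics/s2.png

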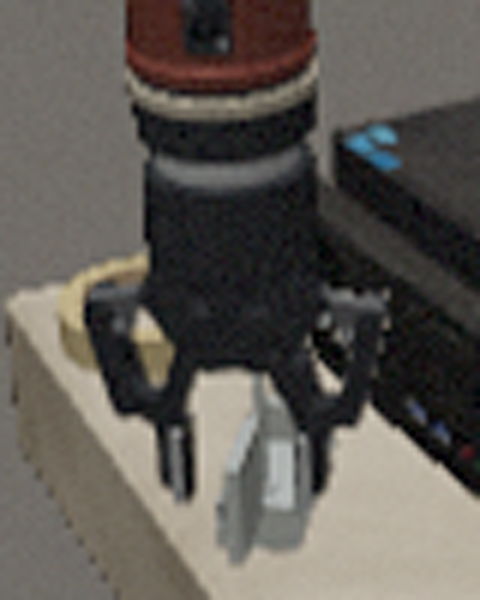

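The plate (around pixel 290,290 of the full frame) stands between the fingers. I'll close and lift.

Request:
send_rows(series=[[0,0,0,0,0,0,0.02],[0,0,0,0,0,0,0.005],[0,0,0,0,0,0,0],[0,0,0,0,0,0,0],[0,0,0,0,0,0,0],[0,0,0,0,0,0,0],[0,0,0,0,0,0,0],[0,0,0,0,0,0,0]])

```text
time: 3.5
eef_pos: [0.4291, 0.1467, 0.0419]
eef_rot: [[0.001, -0.524, -0.852], [0.0, -0.852, 0.524], [-1.0, -0.001, -0.0]]
contact_force: [-0.6, 0.6, 5.5]
opening: 0.084
```

```bash
python3 - <<'E'
from h import *
st()
E
```

```text
t 3.5 grip [0.4291 0.1467 0.0606] zyaw 148.38 xax [ 0.001  0.    -1.   ] F [-0.59  0.56  5.47] T [0.16 0.14 0.02] op 0.084
```

Request:
send_rows(series=[[-0.003,0,0,0,0,0,0],[-0.01,0,0,0,0,0,0],[-0.03,0,0,0,0,0,0],[-0.06,0,0,0,0,0,0],[-0.09,0,0,0,0,0,0],[-0.12,0,0,0,0,0,0],[-0.14,0,0,0,0,0,0],[-0.145,0,0,0,0,0,0],[-0.145,0,0,0,0,0,0],[-0.145,0,0,0,0,0,0]])

```text
time: 4.75
eef_pos: [0.4281, 0.1465, 0.1857]
eef_rot: [[-0.002, -0.524, -0.852], [-0.0, -0.852, 0.524], [-1.0, 0.001, 0.001]]
contact_force: [-0.5, -0.9, -1.8]
opening: 0.085
```

```bash
python3 - <<'E'
from h import *
st(); print(delta([.462,.027,.2055],91.7))
p,d=arm.camera("side"); crop(p,250,180,160,120,5,"pics/s3.png")
E
```

```text
t 4.75 grip [0.4282 0.1465 0.2044] zyaw 148.38 xax [-0.002 -0.    -1.   ] F [-0.47 -0.87 -1.85] T [-0.09  0.03  0.01] op 0.085
([-0.0011, 0.084, -0.0915], [56.68, 0.03, -0.09])
```

View pics/s3.png

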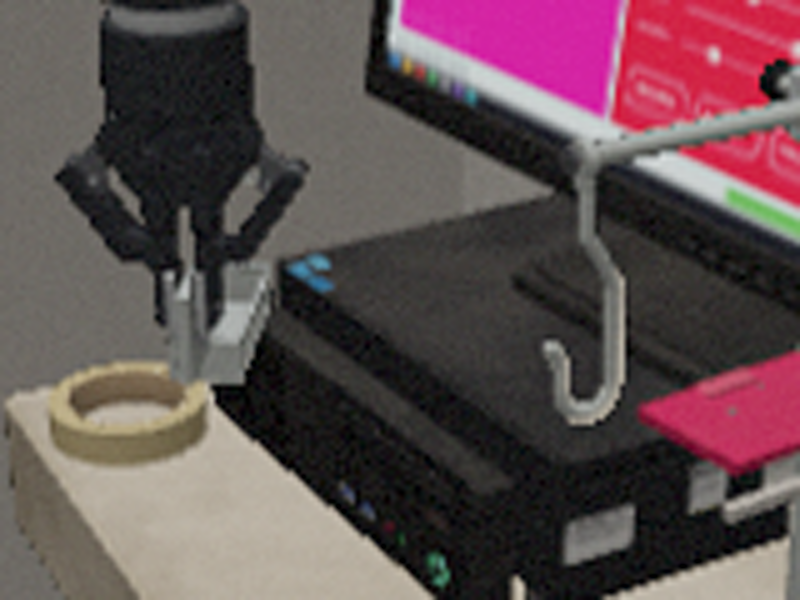

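Request:
send_rows(series=[[0,0.012,-0.013,8,0,0,0],[0,0.026,-0.028,17,0,0,0],[0,0.04,-0.043,26,0,0,0],[0,0.054,-0.059,36,0,0,0],[0,0.068,-0.074,45,0,0,0],[-0.001,0.08,-0.086,53,0,0,0],[-0.001,0.084,-0.0915,56.7,0,0,0],[-0.001,0.084,-0.0915,56.7,0,0,0],[-0.001,0.084,-0.0915,56.7,0,0,0]])

```text
time: 5.92
eef_pos: [0.4623, 0.0274, 0.1872]
eef_rot: [[-0.001, -1.0, -0.031], [0.0, -0.031, 1.0], [-1.0, 0.001, 0.0]]
contact_force: [-0.4, -0.7, -1.3]
opening: 0.082
```

```bash
python3 - <<'E'
from h import *
st()
for i in range(4):
    p,d=arm.camera("side"); np.savez(f"s4_{i}.npz",p=p,d=d); 
    p2,d2=arm.camera("top"); np.savez(f"t4_{i}.npz",p=p2,d=d2)
crop(p,290,190,160,120,5,"pics/s4.png"); crop(p2,270,160,100,75,8,"pics/t4.png")
E
```

```text
t 5.92 grip [0.4623 0.0274 0.2059] zyaw 91.78 xax [-0.001  0.    -1.   ] F [-0.4  -0.71 -1.25] T [ 0.01  0.09 -0.03] op 0.082
```

View pics/s4.png

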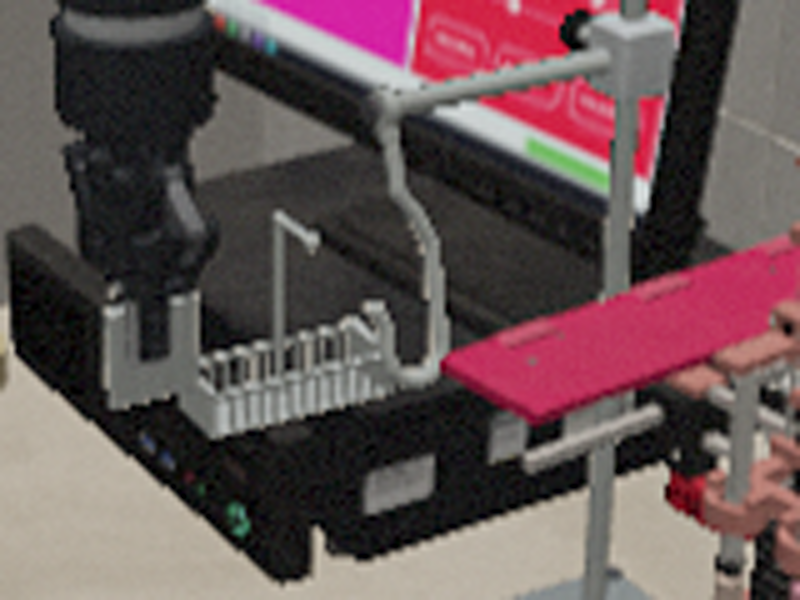

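View pics/t4.png

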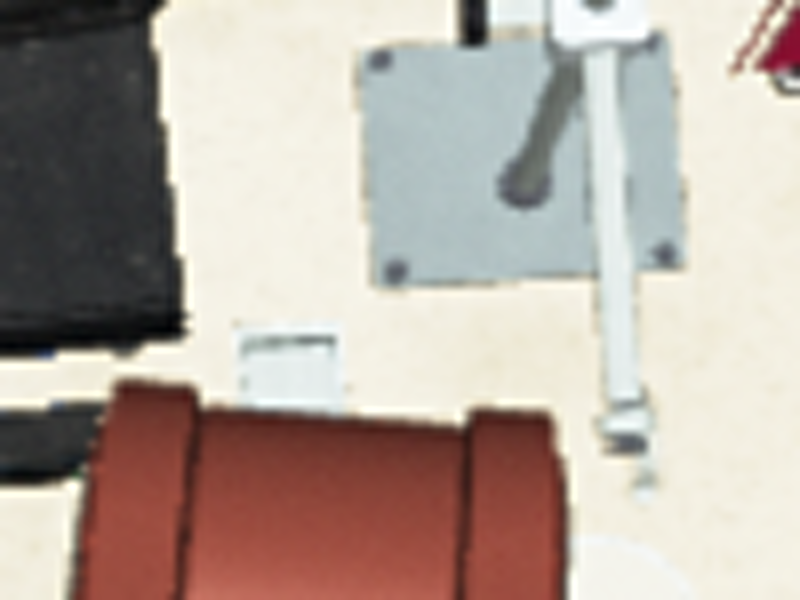

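```bash
python3 - <<'E'
from h import *
a=np.radians(1.75); ex=np.array([np.cos(a),np.sin(a),0]); ey=np.array([-np.sin(a),np.cos(a),0])
s=arm.sense(); R=np.array(s["eef_rot"]); g=np.array(s["eef_pos"])-R[:,0]*G
cy=R[:,2]*[1,1,0]; cx=np.array([cy[1],-cy[0],0]); 
O=g+.078*cx-[0,0,.06]
def L(x,y,z): return O+cx*x+cy*y+np.array([0,0,z])
print("O",O.round(4)); print("pred px ball,posttop,postbase",proj("side",[L(0,-.026,.098),L(0,.007,.098),L(0,.007,.026)]).round(1).tolist())
for i in range(4):
    A=np.load(f"s4_{i}.npz"); W=cloud("side",A["d"])
    m=(A["d"]>0)&(W[...,0]>.50)&(W[...,0]<.58)&(W[...,1]>-.16)&(W[...,1]<.0)&(W[...,2]>.195)&(W[...,2]<.33)
    # drop tray: y
    P=W[m]; x=P@ex; y=P@ey
    sh=(x>.545)&(P[:,2]>.245)&(P[:,2]<.28); tip=(x<.535)&(P[:,2]>.225)&(P[:,2]<.26)
    print(i,m.sum(),"shank x",np.median(x[sh]).round(4),sh.sum(),"y",np.median(y[sh]).round(3),"z",P[sh,2].mean().round(3),"tip",np.median(x[tip]).round(4),np.median(y[tip]).round(3),tip.sum(),"tipz max",P[tip,2].max().round(3) if tip.any() else 0,"zmin",P[:,2].min().round(3))
    m=(A["d"]>0)&(W[...,0]>.50)&(W[...,0]<.58)&(W[...,1]>-.02)&(W[...,1]<.06)&(W[...,2]>.234)&(W[...,2]<.26); P=W[m]; B=P-O; print("  bar",m.sum(),(P@ex).mean().round(4),"loc x",(B@cx).mean().round(4),"y range",(B@cy).min().round(4),(B@cy).max().round(4),"z",np.median(B[:,2]).round(4))
print("O.ex",(O@ex).round(4),"boomend",.528,"-.0735",np.array([.54,-.0735,0])@ex)
E
```

```text
O [0.5406 0.0296 0.1463]
pred px ball,posttop,postbase [[350.6, 238.5], [344.1, 233.6], [344.2, 259.8]]
0 218 shank x 0.5503 42 y -0.077 z 0.262 tip 0.5224 -0.073 46 tipz max 0.258 zmin 0.216
  bar 32 0.5433 loc x 0.0021 y range -0.0336 0.0067 z 0.0991
1 249 shank x 0.5515 47 y -0.097 z 0.263 tip 0.5228 -0.099 50 tipz max 0.256 zmin 0.215
  bar 30 0.5433 loc x 0.0021 y range -0.0327 0.0065 z 0.0985
2 257 shank x 0.5514 59 y -0.114 z 0.263 tip 0.5239 -0.12 59 tipz max 0.259 zmin 0.22
  bar 29 0.5434 loc x 0.0022 y range -0.0321 0.0087 z 0.0983
3 265 shank x 0.5512 55 y -0.111 z 0.262 tip 0.523 -0.118 57 tipz max 0.258 zmin 0.218
  bar 31 0.5431 loc x 0.0018 y range -0.0316 0.0067 z 0.0994
O.ex 0.5412 boomend 0.528 -.0735 0.537503558330903
```

Request:
send_rows(series=[[0,0.003,-0.001,0,0,0,0],[0,0.006,-0.003,0,0,0,0],[0,0.006,-0.003,0,0,0,0],[0,0.006,-0.003,0,0,0,0]])

```text
time: 6.82
eef_pos: [0.4568, 0.0239, 0.1877]
eef_rot: [[0.0, -1.0, -0.029], [-0.0, -0.029, 1.0], [-1.0, -0.0, -0.0]]
contact_force: [-0.2, -0.0, -1.8]
opening: 0.082
```

```bash
cat >> h.py <<'E'
_a=np.radians(1.75); EX=np.array([np.cos(_a),np.sin(_a),0]); EY=np.array([-np.sin(_a),np.cos(_a),0])
def hook(d):
    W=cloud("side",d); x=W@EX; y=W@EY; z=W[...,2]
    m=(d>0)&(x>.544)&(x<.560)&(y>-.16)&(y<-.02)&(z>.245)&(z<.28)
    t=(d>0)&(x>.515)&(x<.531)&(y>-.16)&(y<-.02)&(z>.23)&(z<.27)
    f=lambda m:[m.sum(),x[m].mean().round(4),np.mean(y[m]).round(4),np.mean(z[m]).round(4)]
    # angle from shank and tip about pin
    th=lambda m:np.arctan2(y[m]-PY,PZ-z[m])
    return f(m),f(t)
def carr():
    s=arm.sense(); R=np.array(s["eef_rot"]); g=np.array(s["eef_pos"])-R[:,0]*G
    cy=R[:,2]*[1,1,0]; cx=np.array([cy[1],-cy[0],0]); O=g+.078*cx-[0,0,.06]; return O,cx,cy
E
python3 - <<'E'
from h import *
from scipy.optimize import curve_fit
st(); O,cx,cy=carr(); print("O ex,ey",O@EX,O@EY,O[2])
T=[];S=[];Q=[]
for i in range(16):
    T.append(arm.sense()["time"]); p,d=arm.camera("side"); a,b=hook(d); S.append(a[2]);Q.append(b[2]); 
    np.savez(f"s5_{i}.npz",p=p,d=d)
    if i%4==0: print(a,b)
T=np.array(T);S=np.array(S);Q=np.array(Q)
f=lambda t,c,a,b,w:c+a*np.cos(w*t)+b*np.sin(w*t)
for v in(S,Q):
    k,_=curve_fit(f,T-T[0],v,[-.09,.02,.01,10.5]); print("c",k[0].round(4),"amp",np.hypot(*k[1:3]).round(4),"w",k[3].round(2),"res",np.std(v-f(T-T[0],*k)).round(5),"t0",T[0])
print(S.round(3),Q.round(3))
E
```

```text
t 6.83 grip [0.4568 0.0239 0.2064] zyaw 91.67 xax [ 0. -0. -1.] F [-0.24 -0.03 -1.77] T [0.01 0.13 0.01] op 0.082
O ex,ey 0.5353206445422718 0.009839904938401787 0.14636997630660067
[np.int64(59), np.float64(0.5519), np.float64(-0.1143), np.float64(0.2627)] [np.int64(51), np.float64(0.5229), np.float64(-0.1203), np.float64(0.2449)]
[np.int64(47), np.float64(0.5511), np.float64(-0.0794), np.float64(0.2624)] [np.int64(34), np.float64(0.522), np.float64(-0.0768), np.float64(0.245)]
[np.int64(47), np.float64(0.5509), np.float64(-0.0826), np.float64(0.2625)] [np.int64(33), np.float64(0.5218), np.float64(-0.0809), np.float64(0.2451)]
[np.int64(56), np.float64(0.5519), np.float64(-0.1146), np.float64(0.2624)] [np.int64(53), np.float64(0.5231), np.float64(-0.1207), np.float64(0.245)]
c -0.0929 amp 0.022 w 9.91 res 0.0002 t0 6.825
c -0.0935 amp 0.0271 w 9.94 res 0.00021 t0 6.825
[-0.114 -0.109 -0.1   -0.09  -0.079 -0.073 -0.071 -0.074 -0.083 -0.093
 -0.103 -0.111 -0.115 -0.114 -0.106 -0.097] [-0.12  -0.113 -0.102 -0.089 -0.077 -0.069 -0.066 -0.071 -0.081 -0.094
 -0.106 -0.116 -0.121 -0.118 -0.11  -0.098]
```

Request:
send_rows(series=[[0,0,-0.004,0,0,0,0],[0,0,-0.009,0,0,0,0],[0,0,-0.014,0,0,0,0],[0,0,-0.019,0,0,0,0],[0,0,-0.024,0,0,0,0],[0,0,-0.029,0,0,0,0],[0,0,-0.034,0,0,0,0],[0,0,-0.039,0,0,0,0],[0,0,-0.044,0,0,0,0],[0,0,-0.049,0,0,0,0],[0,0,-0.054,0,0,0,0],[0,0,-0.054,0,0,0,0]])

```text
time: 9.12
eef_pos: [0.4583, -0.0303, 0.1876]
eef_rot: [[-0.0, -1.0, -0.029], [-0.0, -0.029, 1.0], [-1.0, 0.0, -0.0]]
contact_force: [-0.8, -0.1, -1.3]
opening: 0.085
```

```bash
cat > look.py <<'E'
from h import *
import sys
n=sys.argv[1]; k=int(sys.argv[2]) if len(sys.argv)>2 else 8
st(); O,cx,cy=carr(); print("O ex,ey,z",O@EX,O@EY,O[2])
for i in range(k):
    t=arm.sense()["time"]; p,d=arm.camera("side"); a,b=hook(d); print(round(t,2),"d_sh",round((a[2]+.0929)*1e3,2),"d_tip",round((b[2]+.0935)*1e3,2),"x",a[1],b[1])
crop(p,310,190,120,90,6,f"pics/{n}.png")
E
python3 look.py s6
```

```text
t 9.12 grip [ 0.4583 -0.0303  0.2063] zyaw 91.65 xax [-0. -0. -1.] F [-0.84 -0.07 -1.26] T [0.04 0.15 0.02] op 0.085
O ex,ey,z 0.5352081611529009 -0.044444288197621355 0.14629262149331596
9.12 d_sh 10.5 d_tip 12.4 x 0.5511 0.5217
9.18 d_sh 0.4 d_tip 0.0 x 0.551 0.522
9.22 d_sh -9.8 d_tip -12.2 x 0.5516 0.5223
9.28 d_sh -17.5 d_tip -21.3 x 0.5514 0.5229
9.32 d_sh -21.1 d_tip -25.9 x 0.5516 0.5231
9.38 d_sh -19.6 d_tip -24.0 x 0.5518 0.5229
9.43 d_sh -13.4 d_tip -16.5 x 0.5513 0.5225
9.47 d_sh -4.3 d_tip -4.9 x 0.5512 0.5229
```

View pics/s6.png

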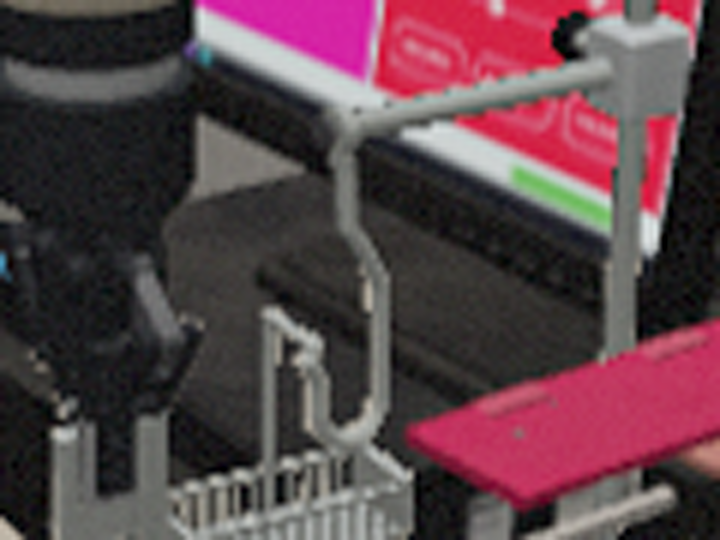

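Request:
send_rows(series=[[0,0,-0.0007,0,0,0,0],[0,0,-0.0014,0,0,0,0],[0,0,-0.0021,0,0,0,0],[0,0,-0.0028,0,0,0,0],[0,0,-0.0035,0,0,0,0],[0,0,-0.0042,0,0,0,0],[0,0,-0.0049,0,0,0,0],[0,0,-0.0056,0,0,0,0],[0,0,-0.0063,0,0,0,0],[0,0,-0.007,0,0,0,0],[0,0,-0.0077,0,0,0,0],[0,0,-0.0084,0,0,0,0],[0,0,-0.0091,0,0,0,0],[0,0,-0.0098,0,0,0,0],[0,0,-0.0105,0,0,0,0],[0,0,-0.0112,0,0,0,0],[0,0,-0.0119,0,0,0,0],[0,0,-0.0126,0,0,0,0],[0,0,-0.0133,0,0,0,0],[0,0,-0.014,0,0,0,0]])

```text
time: 12.02
eef_pos: [0.4588, -0.044, 0.1876]
eef_rot: [[-0.0, -1.0, -0.029], [0.0, -0.029, 1.0], [-1.0, 0.0, 0.0]]
contact_force: [1.1, 0.6, -1.2]
opening: 0.084
```

```bash
python3 look.py s7 10
```

```text
t 12.03 grip [ 0.4588 -0.044   0.2063] zyaw 91.69 xax [-0.  0. -1.] F [ 1.11  0.6  -1.21] T [0.01 0.13 0.01] op 0.084
O ex,ey,z 0.5351973153448031 -0.05809986527677031 0.14630165397378506
12.03 d_sh -1.2 d_tip -0.6 x 0.5508 0.5231
12.07 d_sh 8.6 d_tip 10.9 x 0.5511 0.5224
12.12 d_sh 16.3 d_tip 19.5 x 0.551 0.5218
12.18 d_sh 20.2 d_tip 23.7 x 0.551 0.5217
12.22 d_sh 18.1 d_tip 22.2 x 0.5509 0.5216
12.28 d_sh 12.7 d_tip 16.0 x 0.5511 0.5222
12.32 d_sh 3.9 d_tip 5.4 x 0.551 0.5222
12.38 d_sh -6.0 d_tip -6.2 x 0.5511 0.5225
12.43 d_sh -14.3 d_tip -17.7 x 0.5515 0.5226
12.47 d_sh -18.6 d_tip -22.8 x 0.5517 0.523
```

View pics/s7.png

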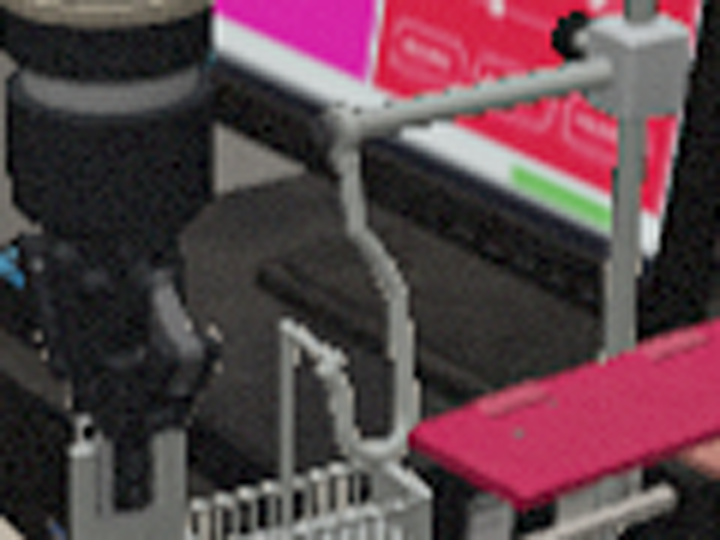

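Request:
send_rows(series=[[0,0,-0.0007,0,0,0,0],[0,0,-0.0014,0,0,0,0],[0,0,-0.0021,0,0,0,0],[0,0,-0.0028,0,0,0,0],[0,0,-0.0035,0,0,0,0],[0,0,-0.0042,0,0,0,0],[0,0,-0.0049,0,0,0,0],[0,0,-0.0056,0,0,0,0],[0,0,-0.0063,0,0,0,0],[0,0,-0.007,0,0,0,0],[0,0,-0.0077,0,0,0,0],[0,0,-0.0084,0,0,0,0],[0,0,-0.0091,0,0,0,0],[0,0,-0.0098,0,0,0,0],[0,0,-0.0105,0,0,0,0],[0,0,-0.0112,0,0,0,0],[0,0,-0.0119,0,0,0,0],[0,0,-0.0126,0,0,0,0],[0,0,-0.0133,0,0,0,0],[0,0,-0.014,0,0,0,0]])

```text
time: 15.02
eef_pos: [0.4592, -0.058, 0.1876]
eef_rot: [[-0.0, -1.0, -0.029], [0.0, -0.029, 1.0], [-1.0, 0.0, 0.0]]
contact_force: [-0.3, 0.1, -1.8]
opening: 0.082
```

```bash
python3 look.py s8 10
```

```text
t 15.03 grip [ 0.4592 -0.058   0.2063] zyaw 91.68 xax [-0.  0. -1.] F [-0.34  0.13 -1.84] T [0.   0.14 0.03] op 0.082
O ex,ey,z 0.5351725961365441 -0.07212803516390019 0.1462986303072502
15.03 d_sh -3.2 d_tip -4.0 x 0.5511 0.5226
15.07 d_sh 2.6 d_tip 3.0 x 0.5513 0.5219
15.12 d_sh 8.3 d_tip 10.6 x 0.5509 0.522
15.18 d_sh 11.4 d_tip 14.5 x 0.5507 0.5222
15.22 d_sh 9.4 d_tip 11.7 x 0.551 0.5221
15.28 d_sh 5.0 d_tip 6.4 x 0.5509 0.5224
15.32 d_sh -0.7 d_tip -0.2 x 0.551 0.522
15.38 d_sh -6.5 d_tip -7.2 x 0.5512 0.5222
15.43 d_sh -10.3 d_tip -11.9 x 0.5515 0.5226
15.47 d_sh -11.3 d_tip -14.5 x 0.5517 0.5226
```

Request:
send_rows(series=[[0,0,-0.0007,0,0,0,0],[0,0,-0.0014,0,0,0,0],[0,0,-0.0021,0,0,0,0],[0,0,-0.0028,0,0,0,0],[0,0,-0.0035,0,0,0,0],[0,0,-0.0042,0,0,0,0],[0,0,-0.0049,0,0,0,0],[0,0,-0.0056,0,0,0,0],[0,0,-0.0063,0,0,0,0],[0,0,-0.007,0,0,0,0],[0,0,-0.0077,0,0,0,0],[0,0,-0.0084,0,0,0,0],[0,0,-0.0091,0,0,0,0],[0,0,-0.0098,0,0,0,0],[0,0,-0.0105,0,0,0,0],[0,0,-0.0112,0,0,0,0],[0,0,-0.0119,0,0,0,0],[0,0,-0.0126,0,0,0,0],[0,0,-0.0133,0,0,0,0],[0,0,-0.014,0,0,0,0]])

```text
time: 18.02
eef_pos: [0.4596, -0.072, 0.1876]
eef_rot: [[0.0, -1.0, -0.029], [0.0, -0.029, 1.0], [-1.0, -0.0, 0.0]]
contact_force: [0.3, 0.3, -1.2]
opening: 0.082
```

Request:
send_rows(series=[[0,0,-0.0007,0,0,0,0],[0,0,-0.0014,0,0,0,0],[0,0,-0.0021,0,0,0,0],[0,0,-0.0028,0,0,0,0],[0,0,-0.0035,0,0,0,0],[0,0,-0.0042,0,0,0,0],[0,0,-0.0049,0,0,0,0],[0,0,-0.0056,0,0,0,0],[0,0,-0.0063,0,0,0,0],[0,0,-0.007,0,0,0,0],[0,0,-0.0077,0,0,0,0],[0,0,-0.0082,0,0,0,0],[0,0,-0.0086,0,0,0,0],[0,0,-0.0086,0,0,0,0]])

```text
time: 19.77
eef_pos: [0.4598, -0.0806, 0.1876]
eef_rot: [[-0.0, -1.0, -0.029], [-0.0, -0.029, 1.0], [-1.0, 0.0, -0.0]]
contact_force: [0.2, -0.3, -1.6]
opening: 0.086
```

```bash
python3 look.py s9 12
```

```text
t 19.77 grip [ 0.4598 -0.0806  0.2063] zyaw 91.68 xax [-0. -0. -1.] F [ 0.17 -0.26 -1.56] T [ 0.02  0.13 -0.03] op 0.086
O ex,ey,z 0.535133255572069 -0.09469682870513833 0.14629615782964328
19.77 d_sh -2.6 d_tip -4.2 x 0.5515 0.5219
19.82 d_sh -2.8 d_tip -4.2 x 0.5514 0.5218
19.88 d_sh -2.9 d_tip -3.5 x 0.5513 0.5222
19.93 d_sh -3.1 d_tip -3.9 x 0.5512 0.522
19.98 d_sh -2.8 d_tip -4.5 x 0.5515 0.5217
20.02 d_sh -2.6 d_tip -4.0 x 0.5515 0.5219
20.07 d_sh -2.5 d_tip -3.7 x 0.5515 0.5221
20.12 d_sh -2.6 d_tip -3.9 x 0.5514 0.522
20.18 d_sh -3.1 d_tip -4.0 x 0.5511 0.5219
20.23 d_sh -2.8 d_tip -3.5 x 0.5514 0.5222
20.27 d_sh -3.2 d_tip -3.9 x 0.5511 0.522
20.32 d_sh -3.0 d_tip -4.0 x 0.5513 0.5219
```

View pics/s9.png

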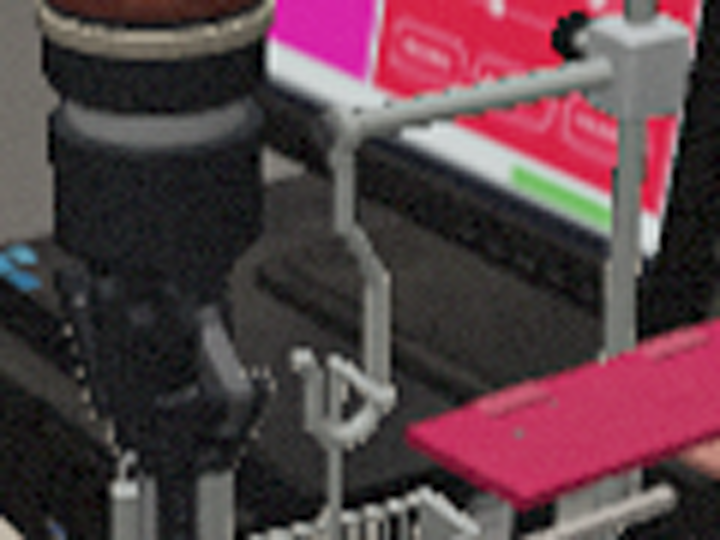

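Request:
send_rows(series=[[0,0,0.0003,0,0,0,0],[0,0,0.0006,0,0,0,0],[0,0,0.0009,0,0,0,0],[0,0,0.0012,0,0,0,0],[0,0,0.0015,0,0,0,0],[0,0,0.0018,0,0,0,0],[0,0,0.0021,0,0,0,0],[0,0,0.0024,0,0,0,0],[0,0,0.0026,0,0,0,0],[0,0,0.0028,0,0,0,0],[0,0,0.003,0,0,0,0],[0,0,0.0031,0,0,0,0],[0,0,0.0032,0,0,0,0],[0,0,0.0033,0,0,0,0],[0,0,0.0033,0,0,0,0]])

```text
time: 22.25
eef_pos: [0.4597, -0.0773, 0.1876]
eef_rot: [[-0.0, -1.0, -0.029], [-0.0, -0.029, 1.0], [-1.0, 0.0, -0.0]]
contact_force: [0.8, -0.1, -2.0]
opening: 0.081
```

```bash
python3 look.py s10 12
```

```text
t 22.25 grip [ 0.4597 -0.0773  0.2063] zyaw 91.68 xax [-0. -0. -1.] F [ 0.78 -0.1  -1.98] T [-0.01  0.09 -0.01] op 0.081
O ex,ey,z 0.5351498607691777 -0.09138105961451118 0.146305358240545
22.25 d_sh -1.0 d_tip -1.0 x 0.5511 0.5226
22.3 d_sh -1.5 d_tip -1.0 x 0.5507 0.5226
22.35 d_sh -0.9 d_tip -1.3 x 0.5511 0.5226
22.4 d_sh -1.2 d_tip -1.0 x 0.5509 0.5227
22.45 d_sh -1.4 d_tip -1.1 x 0.5509 0.5227
22.5 d_sh -1.0 d_tip -0.8 x 0.551 0.5229
22.55 d_sh -1.3 d_tip -1.1 x 0.551 0.5228
22.6 d_sh -0.9 d_tip -1.3 x 0.551 0.5226
22.65 d_sh -1.1 d_tip -1.3 x 0.5512 0.5229
22.7 d_sh -1.3 d_tip -0.8 x 0.5508 0.5229
22.75 d_sh -1.5 d_tip -1.0 x 0.5509 0.5227
22.8 d_sh -1.6 d_tip -1.1 x 0.5509 0.5227
```

Request:
send_rows(series=[[0.0007,0,0,0,0,0,0],[0.002,0,0,0,0,0,0],[0.0033,0,0,0,0,0,0],[0.0046,0,0,0,0,0,0],[0.0059,0,0,0,0,0,0],[0.0072,0,0,0,0,0,0],[0.0085,0,0,0,0,0,0],[0.0098,0,0,0,0,0,0],[0.0111,0,0,0,0,0,0],[0.0124,0,0,0,0,0,0],[0.0136,0,0,0,0,0,0],[0.0147,0,0,0,0,0,0],[0.0157,0,0,0,0,0,0],[0.0165,0,0,0,0,0,0],[0.017,0,0,0,0,0,0],[0.017,0,0,0,0,0,0]])

```text
time: 24.85
eef_pos: [0.4597, -0.0773, 0.1706]
eef_rot: [[-0.0, -1.0, -0.029], [0.0, -0.029, 1.0], [-1.0, 0.0, 0.0]]
contact_force: [-0.1, 0.2, -1.8]
opening: 0.086
```

```bash
python3 look.py s11 6
```

```text
t 24.85 grip [ 0.4597 -0.0773  0.1893] zyaw 91.68 xax [-0.  0. -1.] F [-0.1   0.19 -1.77] T [-0.02  0.11  0.08] op 0.086
O ex,ey,z 0.535124582286034 -0.09139323681149422 0.12926689269707647
24.85 d_sh -1.4 d_tip -1.1 x 0.5507 0.5226
24.9 d_sh -1.2 d_tip -0.8 x 0.551 0.5227
24.95 d_sh -0.6 d_tip -1.5 x 0.5513 0.5225
25.0 d_sh -1.3 d_tip -0.9 x 0.5508 0.5228
25.05 d_sh -1.8 d_tip -1.2 x 0.5506 0.5226
25.1 d_sh -1.0 d_tip -1.2 x 0.551 0.5226
```

View pics/s11.png

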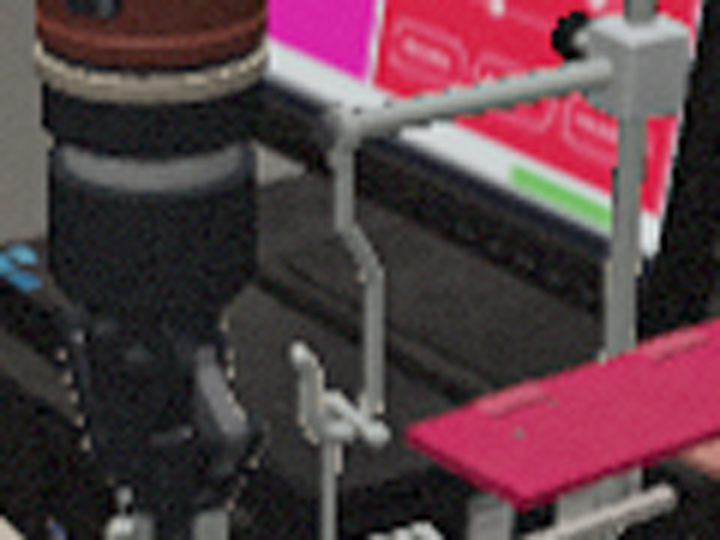

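Request:
send_rows(series=[[0.0004,0,0,0,0,0,0],[0.0008,0,0,0,0,0,0],[0.0012,0,0,0,0,0,0],[0.0016,0,0,0,0,0,0],[0.002,0,0,0,0,0,0],[0.0024,0,0,0,0,0,0],[0.0027,0,0,0,0,0,0],[0.003,0,0,0,0,0,0],[0.003,0,0,0,0,0,0]])

```text
time: 26.28
eef_pos: [0.4597, -0.0773, 0.1676]
eef_rot: [[-0.0, -1.0, -0.029], [0.0, -0.029, 1.0], [-1.0, 0.0, 0.0]]
contact_force: [0.4, -0.2, -0.9]
opening: 0.081
```

Request:
send_rows(series=[[0.0002,0,0,0,0,0,0],[0.0004,0,0,0,0,0,0],[0.0006,0,0,0,0,0,0],[0.0006,0,0,0,0,0,0]])

```text
time: 26.78
eef_pos: [0.4597, -0.0773, 0.167]
eef_rot: [[-0.0, -1.0, -0.029], [0.0, -0.029, 1.0], [-1.0, 0.0, 0.0]]
contact_force: [-0.0, -0.3, -0.6]
opening: 0.082
```

Request:
send_rows(series=[[0.0002,0,0,0,0,0,0],[0.0004,0,0,0,0,0,0],[0.0005,0,0,0,0,0,0],[0.0005,0,0,0,0,0,0]])

```text
time: 27.28
eef_pos: [0.4597, -0.0773, 0.1665]
eef_rot: [[0.0, -1.0, -0.029], [-0.0, -0.029, 1.0], [-1.0, -0.0, -0.0]]
contact_force: [-0.1, -0.7, -0.4]
opening: 0.084
```

```bash
cat > look2.py <<'E'
from h import *
import sys
n=sys.argv[1]; O,cx,cy=carr(); st(); print("O",O@EX,O@EY,O[2]); F=[];S=[];Q=[];T=[];B=[]
for i in range(int(sys.argv[2])):
    p,d=arm.camera("side"); s=arm.sense(); F.append(s["contact_force"]);T.append(s["wrist_torque"]); a,b=hook(d); S.append(a[2]+.0929);Q.append(b[2]+.0935)
print("F",np.mean(F,0).round(2),"+-",np.std(F,0).round(2),"T",np.mean(T,0).round(3),"hook",(np.mean(S)*1e3).round(2),(np.mean(Q)*1e3).round(2),np.ptp(S).round(4))
crop(p,310,190,120,90,6,f"pics/{n}.png")
E
python3 look2.py s12 10
```

```text
t 27.27 grip [ 0.4597 -0.0773  0.1852] zyaw 91.68 xax [ 0. -0. -1.] F [-0.12 -0.67 -0.37] T [-0.02  0.09 -0.03] op 0.084
O 0.5351610672153101 -0.09140218854818319 0.1252049265879076
F [ 0.1   0.15 -1.16] +- [0.54 0.54 0.34] T [-0.017  0.089  0.001] hook -1.25 -1.03 0.0007
```

View pics/s12.png

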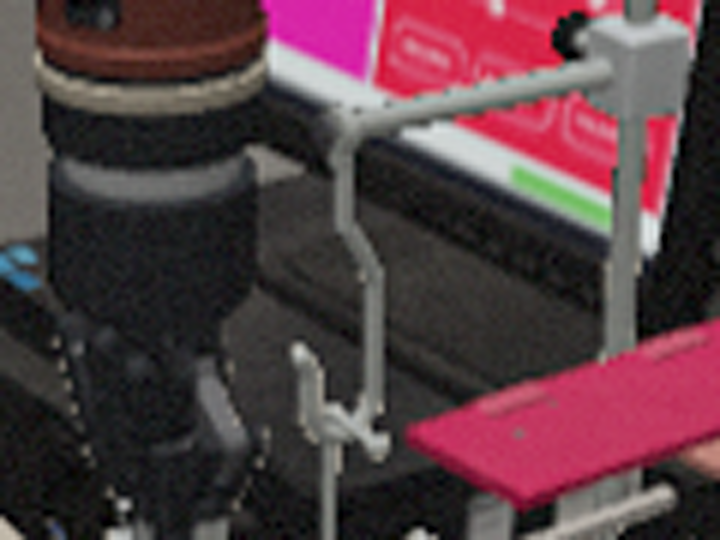

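Request:
send_rows(series=[[0.0002,0,0,0,0,0,0],[0.0004,0,0,0,0,0,0],[0.0005,0,0,0,0,0,0]])

```text
time: 28.15
eef_pos: [0.4599, -0.0773, 0.1661]
eef_rot: [[0.0, -1.0, -0.029], [-0.0, -0.029, 1.0], [-1.0, -0.0, -0.0]]
contact_force: [-0.3, -0.5, 0.9]
opening: 0.084
```

```bash
python3 look2.py s13 5
```

```text
t 28.15 grip [ 0.4599 -0.0773  0.1848] zyaw 91.68 xax [ 0. -0. -1.] F [-0.3  -0.55  0.94] T [ 0.02 -0.03  0.02] op 0.084
O 0.5352849823910493 -0.09142412956320983 0.12481968020791662
F [-0.22  0.31  1.12] +- [0.19 0.49 0.37] T [ 0.004 -0.041 -0.008] hook -1.1 -0.94 0.0007
```

Request:
send_rows(series=[[0.0002,0,0,0,0,0,0],[0.0004,0,0,0,0,0,0],[0.0005,0,0,0,0,0,0]])

```text
time: 28.78
eef_pos: [0.46, -0.0773, 0.1657]
eef_rot: [[0.001, -1.0, -0.029], [-0.0, -0.029, 1.0], [-1.0, -0.001, -0.0]]
contact_force: [0.4, 0.4, 3.2]
opening: 0.081
```

```bash
python3 look2.py s14 5
```

```text
t 28.77 grip [ 0.46   -0.0773  0.1844] zyaw 91.68 xax [ 0.001 -0.    -1.   ] F [0.43 0.44 3.2 ] T [-0.   -0.24 -0.03] op 0.081
O 0.5353804934956397 -0.09144792273931941 0.12438483466064937
F [-0.32  0.21  3.53] +- [0.28 0.33 0.54] T [ 0.016 -0.352  0.029] hook -1.44 -0.98 0.0002
```

Request:
send_rows(series=[[-0.0002,0,0,0,0,0,0],[-0.0004,0,0,0,0,0,0],[-0.0004,0,0.0002,0,0,0,0],[-0.0004,0,0.0004,0,0,0,0],[-0.0004,0,0.0006,0,0,0,0],[-0.0004,0,0.0008,0,0,0,0],[-0.0004,0,0.001,0,0,0,0],[-0.0004,0,0.0012,0,0,0,0],[-0.0004,0,0.0012,0,0,0,0],[-0.0004,0,0.0012,0,0,0,0]])

```text
time: 30.28
eef_pos: [0.4597, -0.0761, 0.1659]
eef_rot: [[-0.0, -1.0, -0.029], [0.0, -0.029, 1.0], [-1.0, 0.0, 0.0]]
contact_force: [0.5, 0.1, 2.8]
opening: 0.084
```

```bash
python3 look2.py s15 14
```

```text
t 30.27 grip [ 0.4597 -0.0761  0.1846] zyaw 91.68 xax [-0.  0. -1.] F [0.5  0.1  2.77] T [ 0.05 -0.43 -0.01] op 0.084
O 0.5351521233558554 -0.09018480691768908 0.12459499094245763
F [1.04 0.19 2.46] +- [0.65 0.42 0.66] T [ 0.018 -0.388  0.018] hook -0.28 -0.19 0.0006
```

View pics/s15.png

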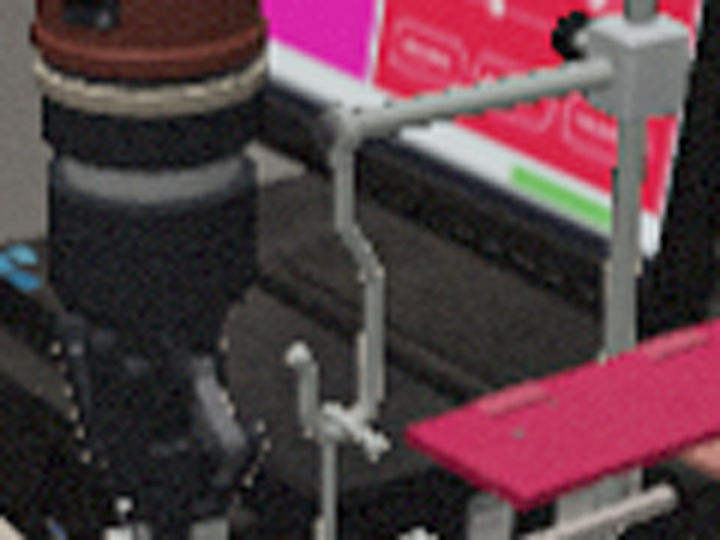

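Request:
send_rows(series=[[-0.0001,0,0,0,0,0,0],[-0.0002,0,0,0,0,0,0],[-0.0003,0,0,0,0,0,0],[-0.0003,0,0,0,0,0,0]])

```text
time: 31.48
eef_pos: [0.4596, -0.0761, 0.1661]
eef_rot: [[-0.0, -1.0, -0.029], [0.0, -0.029, 1.0], [-1.0, 0.0, 0.0]]
contact_force: [1.2, 0.1, 0.4]
opening: 0.085
```

```bash
python3 look2.py s16 14
```

```text
t 31.48 grip [ 0.4596 -0.0761  0.1848] zyaw 91.68 xax [-0.  0. -1.] F [1.15 0.14 0.41] T [-0.02 -0.33  0.03] op 0.085
O 0.5350631185219461 -0.09016233758698293 0.12483246489150429
F [1.04 0.1  1.08] +- [0.53 0.58 0.38] T [ 0.014 -0.229 -0.004] hook -0.22 -0.2 0.0008
```

Request:
send_rows(series=[[-0.0001,-0.0001,0,0,0,0,0],[-0.0001,-0.0002,0,0,0,0,0],[-0.0001,-0.0003,0,0,0,0,0],[-0.0001,-0.0003,0,0,0,0,0]])

```text
time: 32.67
eef_pos: [0.4598, -0.076, 0.1662]
eef_rot: [[-0.0, -1.0, -0.029], [0.0, -0.029, 1.0], [-1.0, 0.0, 0.0]]
contact_force: [-0.8, -0.8, 0.6]
opening: 0.079
```

```bash
python3 look2.py s17 14
```

```text
t 32.67 grip [ 0.4598 -0.076   0.1849] zyaw 91.68 xax [-0.  0. -1.] F [-0.82 -0.8   0.59] T [-0.05  0.06 -0.02] op 0.079
O 0.5352520315335636 -0.09013590862457663 0.1249138757763428
F [-0.99 -0.06  0.01] +- [0.59 0.43 0.54] T [-0.019  0.143  0.004] hook -0.27 -0.21 0.0009
```

Request:
send_rows(series=[[0.0001,0.0001,0,0,0,0,0],[0.0001,0.00015,0,0,0,0,0],[0.0001,0.00015,0,0,0,0,0]])

```text
time: 33.75
eef_pos: [0.46, -0.0761, 0.1663]
eef_rot: [[0.0, -1.0, -0.029], [-0.0, -0.029, 1.0], [-1.0, -0.0, -0.0]]
contact_force: [-0.8, -0.5, -0.7]
opening: 0.085
```

```bash
python3 look2.py s18 14
```

```text
t 33.75 grip [ 0.46   -0.0761  0.185 ] zyaw 91.68 xax [ 0. -0. -1.] F [-0.79 -0.47 -0.66] T [-0.02  0.01 -0.06] op 0.085
O 0.535414230022759 -0.09019794850505661 0.12496034894141994
F [-0.    0.06  0.01] +- [0.45 0.33 0.41] T [ 0.015 -0.014 -0.011] hook -0.26 -0.09 0.0007
```

Net force and torque on the tool are now about zero, so the hook carries the full weight and stands plumb. Releasing.

Request:
send_rows(series=[[0,0,0,0,0,0,0.012],[0,0,0,0,0,0,0.016],[0,0,0,0,0,0,0.022],[0,0,0,0,0,0,0.03],[0,0,0,0,0,0,0.03],[0,0,0,0,0,0,0.03]])

```text
time: 35.2
eef_pos: [0.4599, -0.0761, 0.1662]
eef_rot: [[0.0, -1.0, -0.029], [0.0, -0.029, 1.0], [-1.0, -0.0, 0.0]]
contact_force: [-0.2, 0.7, 0.1]
opening: 0.346
```

```bash
python3 look2.py s19 14
```

```text
t 35.2 grip [ 0.4599 -0.0761  0.1849] zyaw 91.68 xax [ 0.  0. -1.] F [-0.18  0.7   0.06] T [-0.02  0.03  0.  ] op 0.346
O 0.5353335979168989 -0.09017927049083456 0.1249081511089648
F [-0.11 -0.24  0.14] +- [0.63 0.5  0.58] T [ 0.001 -0.018  0.011] hook -0.43 -0.14 0.0007
```

View pics/s19.png

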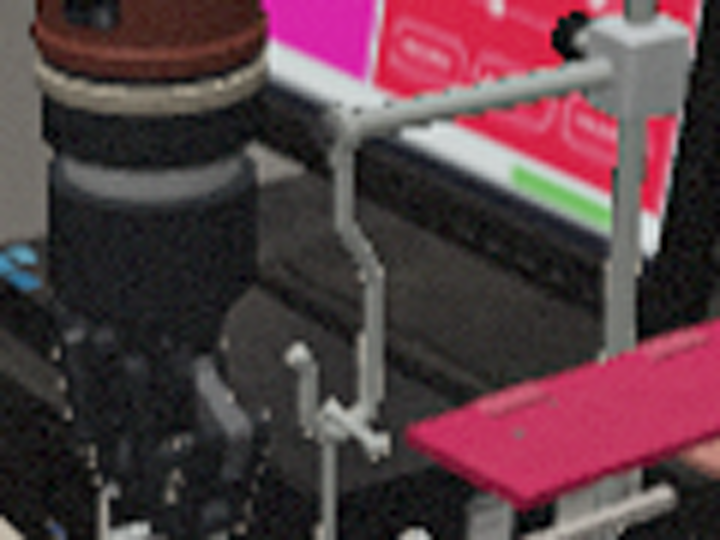

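Request:
send_rows(series=[[-0.003,0.0,0,0,0,0,0.03],[-0.01,0.001,0,0,0,0,0.03],[-0.02,0.003,0,0,0,0,0.03],[-0.03,0.006,0,0,0,0,0.03],[-0.042,0.012,0,0,0,0,0.03],[-0.055,0.02,0,0,0,0,0.03],[-0.065,0.04,0,0,0,0,0.03],[-0.075,0.065,0,0,0,0,0.03],[-0.08,0.09,0,0,0,0,0.03],[-0.08,0.115,0,0,0,0,0.03],[-0.08,0.13,0,0,0,0,0.03],[-0.08,0.13,0,0,0,0,0.03]])

```text
time: 37.4
eef_pos: [0.3295, -0.08, 0.2466]
eef_rot: [[0.001, -1.0, -0.029], [-0.0, -0.029, 1.0], [-1.0, -0.001, -0.0]]
contact_force: [0.1, -0.5, 0.1]
opening: 0.355
```

```bash
python3 look2.py s20 14; python3 - <<'E'
from h import *
p,d=arm.camera("side"); crop(p,250,190,200,150,4,"pics/s21.png"); W=cloud("side",d)
p2,d2=arm.camera("top"); cv2.imwrite("pics/t21.png",p2)
# plate top and tray level
x=W@EX;y=W@EY;z=W[...,2]
for x0 in np.arange(.43,.60,.02):
    m=(d>0)&(abs(x-x0)<.01)&(y>-.125)&(y<-.05)&(z>.10)&(z<.21)&(abs(x-.537)>.0)
    if m.any(): print(round(x0,2),m.sum(),"z",z[m].min().round(3),z[m].max().round(3),"y",y[m].min().round(3),y[m].max().round(3))
E
```

```text
t 37.4 grip [ 0.3295 -0.08    0.2653] zyaw 91.64 xax [ 0.001 -0.    -1.   ] F [ 0.15 -0.51  0.11] T [ 0.02 -0.04 -0.  ] op 0.355
O 0.4048801229608227 -0.09014632592392025 0.2053077944227324
F [-0.13 -0.08 -0.15] +- [0.54 0.39 0.5 ] T [ 0.008 -0.015 -0.004] hook -0.37 -0.18 0.0007
0.43 4 z 0.165 0.188 y -0.098 -0.091
0.45 182 z 0.146 0.199 y -0.1 -0.086
0.47 164 z 0.147 0.198 y -0.1 -0.087
0.49 166 z 0.126 0.197 y -0.114 -0.075
0.51 93 z 0.125 0.15 y -0.114 -0.071
0.53 197 z 0.125 0.21 y -0.114 -0.068
0.55 92 z 0.124 0.15 y -0.112 -0.07
0.57 107 z 0.125 0.151 y -0.114 -0.07
0.59 112 z 0.126 0.153 y -0.112 -0.07
```

View pics/s21.png

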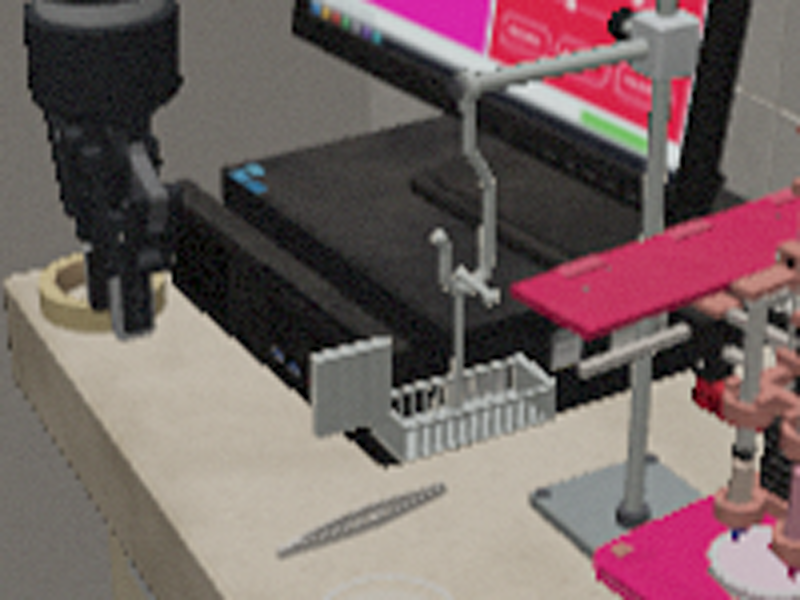

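View pics/t21.png

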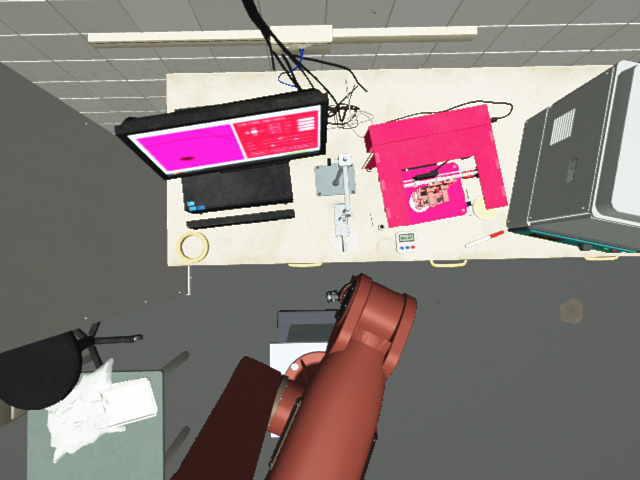

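```bash
python3 - <<'E'
from h import *
r=[]
for i in range(10):
    p,d=arm.camera("side"); W=cloud("side",d); x=W@EX;y=W@EY;z=W[...,2]
    m=(d>0)&(x>.442)&(x<.485)&(y>-.105)&(y<-.08)&(z>.18)&(z<.21); n=(d>0)&(x>.575)&(x<.60)&(y>-.125)&(y<-.06)&(z>.11)&(z<.17)
    r.append([np.percentile(z[m],95),z[n].mean(),y[m].mean()])
r=np.array(r); print(r.mean(0).round(4),np.ptp(r,axis=0).round(4))
arm.sign_off()
E
```

```text
[ 0.1976  0.1396 -0.0941] [0.0008 0.0005 0.0007]
the job is handed in; nothing more can be done
```

The slide carrier is hanging from the hook, level and still. I handed the job in at about 38 s of the 72 s allowed; no verdict is reported.

- **Pick-up:** I gripped the carrier by its grip plate, lifted it and lined it up with the stand.
- **Stopping the hook:** I slid the crossbar slowly sideways through the throat, and the post brought the 0.29 rad swing to rest. The hook then leaned on the post, and I eased it back to about 1 mm from plumb without it visibly leaving the post.
- **Lowering:** I lowered until I felt the hook take the bar, about 2 mm above the nominal height. The highest load on the hook was about 5 N, under the 10 N limit.
- **Release:** I moved 1.2 mm sideways to bring the hook plumb, then trimmed until the net force and torque on the tool were about zero. Only then did I open the fingers and back away.

**Last checks**
- **Hook:** it was within 0.4 mm of its plumb position, and any remaining movement was below what the camera can measure (about 0.7 mm).
- **Carrier:** both ends of the tray were at the same height to about 1–2 mm, and the readings stayed steady over 0.5 s.
- **Robot:** it was clear of everything.
- **Bystanders:** the tape, timer and tweezers look unmoved in the final pictures. The petri dish is largely hidden under the carrier in the top view; only part of its rim shows in the side view. I judged these by eye and did not measure them.

No check failed. Force readings had about 0.5 N of noise, so I averaged them to judge the seating.

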